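# Raise the sine table with a levelling wedge

## Task

Pick up the yellow wedge by its red grip, set it flat on the sine table's base ledge in front of the middle of the roller, thin end towards the roller, and then slide it straight in under the roller until the roller has just lifted off its two brass pads, about 4 mm clear and never more than 8 mm. Finish while holding the wedge there: do not let go of it. Lift with the wedge only, keep the gripper off the blue plate and its roller, and leave the other things on the bench alone.

Things in the scene. Friction and masses are not known exactly. Their poses are not given: they have to be found in the camera images.
- base: fixed steel sine-table base, 280 x 170 x 12 mm. Origin: centre of its underside, on the bench; x points from the open front ledge to the hinge at the back, z up. The ledge is its bare flat top from x = -140 to -27 mm. Two brass rest pads (24 x 26 mm, 6 mm high) stand on it at x = -15, y = +-72 mm, 118 mm free between them. Yaw within 0.4 rad of the robot's x
- plate: blue tilting plate, 150 mm wide, hinged freely at the back of the base, roller under its front edge, two orange samples clamped on top. Only gravity holds it down (3 to 6 N at the roller). Origin: on the hinge axis, at base x = 125, z = 34 mm; axes as the base's when down. Front edge at base x = -27 mm, top 50 mm above the bench; samples and clamps to 88 mm, behind base x = 0
- roller (a point): middle of the underside of the roller (steel, diameter 20, 150 mm long along the base's y), at base x = -15, y = 0, turning with the plate, 140 mm in front of the hinge. Down on the pads it is 18 mm above the bench, so 6 mm above the base's top: a gap under the roller between the pads. Its height above 18 mm is the lift
- wedge: loose yellow metal wedge, 0.2 kg, 110 x 36 mm (x, y). Origin: underside, below the middle of the red tab; x to the thin end, z up. Block 18 mm high from x = -25 to 25; top slopes from 18 to 3 mm at x = 85 (1 in 4). Tab 30 x 14 mm (x, y), 18 to 59 mm high. Starts flat on the bench. Lifting begins with the tip 11 mm past the roller's axis, then 1 mm per 4 mm slid; takes up to 20 N
- wedge_tip (a point): the middle of the lower edge of the wedge's thin end (3 mm thick there), 85 mm in front of the wedge's origin, on its underside
- sample_block: loose orange plastic block, 40 x 50 x 50 mm, on the bench; leave alone. Origin: centre of its underside
- ring_gauge: loose dark steel ring, outer diameter 56, hole 32, height 22 mm, on the bench; leave alone. Origin: centre of its underside
- bottle: loose amber bottle with white cap, diameter 44, height 100 mm, on the bench; leave alone. Origin: centre of its underside
There are look-alikes about, which are no part of the job. There is more than one size of the wedge; the one meant has the size given above.

How it is judged:
By the outcome, as a careful person would: the job done as asked, in the order asked, and still so for the second after the job is handed in, while the arm keeps its last pose, push and grip.
It also fails if it takes over 51 s, if anything falls off the work surface, if the arm or the gripper's body presses on something with over 40 N, if the wrist force passes 120 N, or if a joint passes its speed limit or range.

## Robot

A 6-joint arm with a two-finger parallel gripper is mounted at the origin on the work surface. World frame = base frame: x ahead of the robot, y to its left, z up, the work surface at z = 0. Lengths are in m, angles in rad, forces in N, time in s.
With the tool pointing down it reaches from about 0.35 to 0.8 m from the base axis. Payload 7.3 kg.
Tool frame: the origin (TCP) lies at the very end of the fingers, on their centre line; the grasp point (between the pads) lies 19 mm behind it (ctrl.pinch_z is the distance from the TCP to the grasp point, in m); z points along the fingers, y is the line along which they close (so a half turn about z gives the same grasp; the last joint's range is limited). The gripper opens to 85 mm and grips with 20 to 120 N. Pads are 22 mm wide; open, the fingers measure 114 mm over their backs; the gripper's body (76 mm by 85 mm) begins 54 mm behind the grasp point. The pads swing forward as they close: fully open they stand 13 mm farther back than shut.
Start: joints at [-1.372, 0.342, 1.524, -0, 1.275, -0.146], TCP at [0.177, -0.494, 0.231] pointing down, gripper open.
Joint ranges: [-2.53, 2.53], [-0.77, 2.02], [0.04, 2.7], [-1, 4.14], [0.28, 2.66], [-3.11, 3.11]. Speed limits (rad/s): [2.57, 2.57, 3.14, 3.14, 3.14, 3.14].

## Interface

Orientations are given as a 3x3 rotation matrix whose columns are the frame's x, y, z axes.
In Python, from bench import readout, vision, hand_in, ctrl gives the robot as it stands.
- The arm moves only by the tool jog_arm, never from a script. Its argument "steps" is a list of rows, each a list of 7 numbers: the shift along the tool's x, y, z normalised to -1 to 1, where 1 is 0.2 m, then the turn, a rotation vector about the tool's x, y, z normalised to -1 to 1, where 1 is 90 degrees, then the opening, from 0 (shut) to 1 (fully open). In form: [[x, y, z, rx, ry, rz, claw], ...]. A call has 1 to 5 rows; each row is the pose to reach, as a shift and turn from the pose commanded when the call began, along the tool's axes at that moment; what a row does not reach only later rows make up. A row lasts 1/8 s, in which the tool goes at most 62.5 mm and 10.7 degrees, less where a joint would pass 70% of its speed; a pose out of reach is approached as far as the arm can. A call with a number of a shift or a turn outside -1 to 1 is refused whole. A call with a gripper value outside its range is refused whole. The fingers move at their own pace and stop on an object; "newtons" is the grip in N (left out, the last holds). Time passes only in rows, so rows that repeat a pose let the fingers close. It gives the time, the measured TCP pose, the force, the opening and the grip force at its end, in the units of the state.
- readout.state(): the state, without advancing time (a new reading comes with each control period).
- vision.camera(name): name is "scene" or "side" or "wrist"; returns a dict with "img" (420x560x3 uint8, blue, green, red), "range_z" (420x560 float32, m along the optical axis (not along the pixel's ray), 0 where there is no reading), "fx", "fy", "cx", "cy" (pixels), "world_from_camera" (4x4, takes a point from camera to world coordinates). Camera axes: x right, y up, looking along -z (the intrinsics and any distortion apply to the point x, -y, -z); pixel columns grow to the right and rows downward; lengths in m; the calibration is good to about 2 mm. A picture is of the moment at which its call begins.
- hand_in(): hands the job in; it is judged then, once.
The state is a dict: "t": time; "q": joint angles; "joint_vel": joint speeds; "joint_torque": joint torques, N m; "ee_pos": TCP position; "ee_rot": TCP orientation; "force": force on the tool from outside, world axes, zero at the start; "moment": the same for the moment, N m; "gripper_width": finger opening in m; "gripper_force": force on a finger pad.
Only numpy, scipy, OpenCV 4.12 (cv2) and the standard library are available. Lean on these libraries where they do the work, as an engineer would, in place of code of your own. Each camera call takes 0.05 s, during which the arm holds its last target. There are 200 camera calls.

## Working session

There is one attempt and no reset: what is moved stays moved. The work goes in short steps, Python scripts to look and compute and a tool call to move; the robot and the scene stay as the last step left them, time stands still between calls to the robot, and variables do not carry over. Pictures are saved under pics/ and viewed, at most 10 in all, crops included, and the job is handed in when it is done.

Besides the shell and the picture viewer there is one more tool, called after "Emit:" as name([rows], argument=value, ...), one row to a line, values as JSON. jog_arm: Moves the arm, as the interface text tells. Scaled input: -1 to 1 covers 0.2 m each way for a shift and 90 degrees each way for a turn. Its arguments: {"type":"object","properties":{"steps":{"type":"array"},"newtons":{"type":"number"}},"required":["steps"]}

```bash
mkdir -p pics; cat > h.py <<'E'
import numpy as np, cv2
from bench import readout, vision, hand_in, ctrl
def grab(n):
    c=vision.camera(n); np.savez('/tmp/%s.npz'%n,**c); return c
def world(c,u,v):  # from depth
    z=c['range_z'][np.int32(v),np.int32(u)]
    p=np.stack([(u-c['cx'])/c['fx']*z,-(v-c['cy'])/c['fy']*z,-z,np.ones_like(z)],-1)
    return (p@c['world_from_camera'].T)[...,:3]
def ray(c,u,v,h):
    T=c['world_from_camera']; d=T[:3,:3]@np.array([(u-c['cx'])/c['fx'],-(v-c['cy'])/c['fy'],-1])
    return T[:3,3]+d*(h-T[2,3])/d[2]
def proj(c,P):
    p=np.linalg.inv(c['world_from_camera'])@np.append(P,1)
    return c['cx']+c['fx']*p[0]/-p[2], c['cy']-c['fy']*p[1]/-p[2]
E
python3 - <<'E'
from h import *
for n in ['scene','side','wrist']:
    c=grab(n); cv2.imwrite(f'pics/{n}0.png',c['img']); print(n,[k for k in c],c['world_from_camera'].round(3).tolist(),c['fx'],(c['range_z']>0).mean())
s=readout.state(); print(s['t'],s['ee_pos'],s['ee_rot'],s['force'],ctrl.pinch_z)
E
```

```text
scene ['img', 'range_z', 'fx', 'fy', 'cx', 'cy', 'world_from_camera'] [[-0.849, -0.353, 0.392, 0.92], [0.528, -0.576, 0.624, 0.576], [0.005, 0.737, 0.675, 0.723], [0.0, 0.0, 0.0, 1.0]] 419.4188292490339 0.9961607142857143
side ['img', 'range_z', 'fx', 'fy', 'cx', 'cy', 'world_from_camera'] [[-0.966, 0.189, -0.178, 0.391], [-0.259, -0.742, 0.618, 0.437], [-0.015, 0.643, 0.765, 0.7], [0.0, 0.0, 0.0, 1.0]] 386.6507125598937 0.9959566326530612
wrist ['img', 'range_z', 'fx', 'fy', 'cx', 'cy', 'world_from_camera'] [[0.338, 0.893, 0.299, 0.254], [-0.941, 0.32, 0.106, -0.466], [-0.001, -0.317, 0.948, 0.373], [0.0, 0.0, 0.0, 1.0]] 324.2231209179009 0.9959056122448979
0.15 [ 0.17741582 -0.49379354  0.23078738] [[ 9.41140552e-01  3.38015395e-01 -2.30755149e-04]
 [ 3.38015428e-01 -9.41139849e-01  1.16375407e-03]
 [ 1.76193926e-04 -1.17325495e-03 -9.99999296e-01]] [ 0.49494023 -0.14201099  1.36791345] 0.0187
```

View pics/scene0.png

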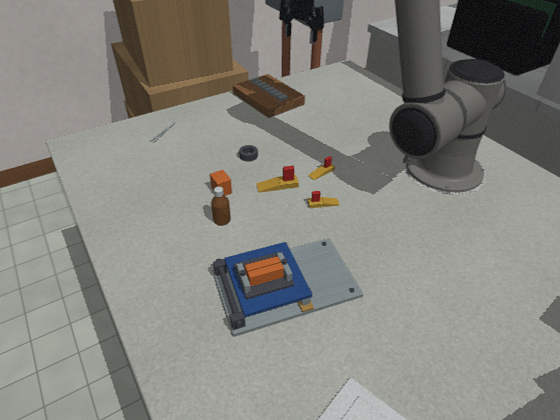

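View pics/side0.png

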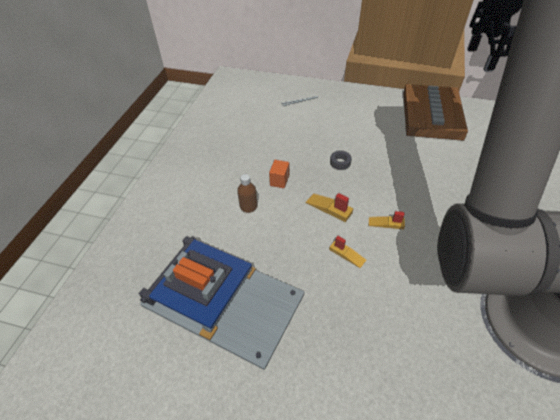

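The big wedge is the middle one: scene (280,182), side (330,206). Its tab is at the robot end and its thin end points away from the robot. The sine table is at scene (285,285), side (225,300), with the ledge towards the robot. The two small wedges are look-alikes.

```bash
cat > m.py <<'E'
from h import *
def masks(img):
    hsv=cv2.cvtColor(img,cv2.COLOR_BGR2HSV); H,S,V=cv2.split(hsv)
    return dict(red=((H<5)|(H>172))&(S>150)&(V>60), yel=(H>17)&(H<32)&(S>150)&(V>80), blue=(H>100)&(H<125)&(S>150)&(V>40))
def comps(m,amin):
    n,l,st,ce=cv2.connectedComponentsWithStats(m.astype(np.uint8)); return [l==i for i in range(1,n) if st[i,4]>=amin]
def rect(P):
    r=cv2.minAreaRect(np.float32(P[:,:2]*1000)); return cv2.boxPoints(r).round(1).tolist()
E
python3 - <<'E'
from m import *
for n in ['scene','side']:
    c=dict(np.load(f'/tmp/{n}.npz')); M=masks(c['img']); print('==',n)
    for k in ['red','yel','blue']:
        for m in comps(M[k],25):
            v,u=np.nonzero(m); P=world(c,u,v); z=P[:,2]
            print(k,len(u),(u.mean().round(),v.mean().round()),'ctr',P.mean(0).round(4),'z',np.percentile(z,[2,50,98]).round(4))
            if k=='red':
                T=P[z>np.percentile(z,98)-.004]; print('  top',T.mean(0).round(4),len(T),rect(T))
            if k=='yel':
                print('  rect',rect(P))
            if k=='blue' and len(u)>500:
                T=P[abs(z-np.median(z))<.003]; print('  top',rect(T),np.median(T[:,2]))
    # base slab: height mask 8..16mm
    vv,uu=np.mgrid[0:420,0:560]; W=world(c,uu.ravel(),vv.ravel()).reshape(420,560,3)
    sl=(abs(W[...,2]-.012)<.004)&(c['range_z']>0)&(W[...,0]>.1)&(W[...,0]<1)&(abs(W[...,1])<.7)
    sl=cv2.morphologyEx(sl.astype(np.uint8),cv2.MORPH_OPEN,np.ones((3,3)))
    for m in comps(sl,300):
        P=W[m]; print('slab',m.sum(),P.mean(0).round(3),rect(P)); 
    t=(abs(W[...,2])<.01); print('table z near',np.median(W[...,2][t&(W[...,0]>.3)&(W[...,0]<.7)]))
    d=c['img'].copy(); d[sl>0]=(0,255,0)
    if n=='side': cv2.imwrite('pics/slab.png',cv2.resize(d[150:400,120:480],None,fx=2,fy=2))
E
```

```text
== scene
red 55 (np.float64(328.0), np.float64(161.0)) ctr [ 0.305  -0.154   0.0451] z [0.0162 0.0352 0.0452]
  top [ 0.34   -0.1153  0.0916] 14 [[284.70001220703125, -169.5], [294.8999938964844, -178.3000030517578], [930.2999877929688, 567.2000122070312], [920.0999755859375, 576.0]]
red 138 (np.float64(288.0), np.float64(173.0)) ctr [ 0.4251 -0.1674  0.0444] z [0.0241 0.0458 0.0612]
  top [ 0.4245 -0.1702  0.0596] 27 [[411.0, -172.39999389648438], [433.0, -183.5], [439.0, -171.60000610351562], [417.1000061035156, -160.5]]
red 71 (np.float64(316.0), np.float64(196.0)) ctr [ 0.4095 -0.0629  0.0331] z [0.0185 0.0332 0.0441]
  top [ 0.4085 -0.064   0.0426] 21 [[398.3999938964844, -68.0], [413.20001220703125, -74.19999694824219], [417.6000061035156, -63.70000076293945], [402.8999938964844, -57.5]]
yel 163 (np.float64(321.0), np.float64(171.0)) ctr [ 0.3223 -0.1585  0.0139] z [0.0028 0.0095 0.0159]
  rect [[273.20001220703125, -164.1999969482422], [321.79998779296875, -206.60000610351562], [968.5999755859375, 533.5999755859375], [920.0999755859375, 576.0]]
yel 387 (np.float64(276.0), np.f
[... 2704 characters left out ...]
, -76.19999694824219], [391.0, 437.29998779296875]]
blue 1752 (np.float64(200.0), np.float64(299.0)) ctr [0.6372 0.1436 0.053 ] z [0.0471 0.0501 0.0526]
  top [[569.5, 48.0], [704.0999755859375, 19.600000381469727], [734.2000122070312, 162.10000610351562], [599.5999755859375, 190.5]] 0.05010739832672034
slab 5084 [0.531 0.134 0.012] [[456.1000061035156, 56.400001525878906], [574.7999877929688, 31.700000762939453], [609.5, 198.8000030517578], [490.79998779296875, 223.5]]
slab 581 [0.685 0.174 0.012] [[623.4000244140625, 175.89999389648438], [757.0999755859375, 147.8000030517578], [761.0999755859375, 166.6999969482422], [627.4000244140625, 194.6999969482422]]
table z near 0.0006985941259963213
```

View pics/slab.png

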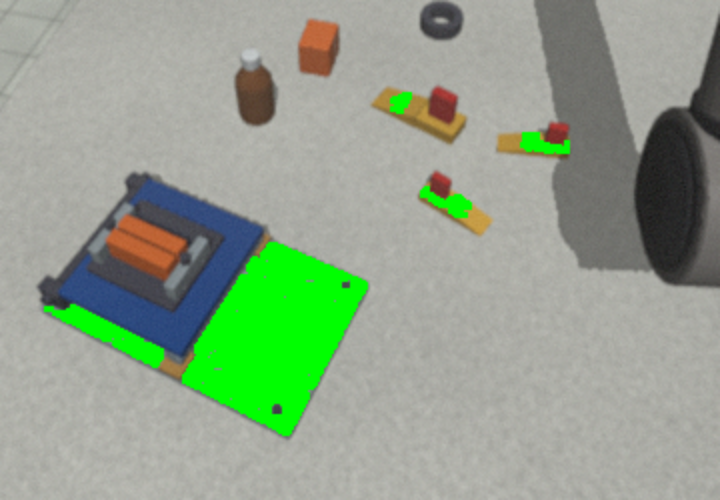

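The side crop shows the slab mask covering the ledge cleanly, with crop corners at (370,285) and (290,437). Base yaw is about -11.9°, its origin about (0.610, 0.113), and the roller point about (0.595, 0.116). Next I move above the wedge.

Emit:
jog_arm([
  [0.85,-0.55,0,0,0,0.26,1],
  [0.85,-0.55,0,0,0,0.26,1],
  [0.85,-0.55,0,0,0,0.26,1],
  [0.85,-0.55,0,0,0,0.26,1],
])

```text
t: 0.65
ee_pos: [0.3016, -0.3304, 0.2313]
ee_rot: [[0.998, -0.061, 0.0], [-0.061, -0.998, 0.001], [0.0, -0.001, -1.0]]
force: [-0.6, -0.3, 0.0]
gripper_width: 0.0851
gripper_force: 0.0
```

```bash
cat >> h.py <<'E'
from scipy.spatial.transform import Rotation as Ro
def rel(xyz,yaw,base=None):
    """row for TCP at xyz, tool down with tool x at yaw (rad)"""
    s=readout.state(); R=np.array(s['ee_rot']); p=np.array(s['ee_pos'])
    c,n=np.cos(yaw),np.sin(yaw); G=np.array([[c,n,0],[n,-c,0],[0,0,-1.]])
    print('row',(R.T@(np.array(xyz)-p)/.2).round(4),(Ro.from_matrix(R.T@G).as_rotvec()/(np.pi/2)).round(4),'t',s['t'],'p',p.round(4),'yaw',np.degrees(np.arctan2(R[1,0],R[0,0])).round(2),'F',np.round(s['force'],1),'w',s['gripper_width'])
E
python3 -c "
from h import *
rel([.4235,-.170,.17],np.radians(-26))"
```

```text
row [ 0.5594 -0.8376  0.3071] [-5.000e-04  1.000e-04  2.498e-01] t 0.65 p [ 0.3016 -0.3304  0.2313] yaw -3.52 F [-0.6 -0.3  0. ] w 0.0850543585352091
```

Emit:
jog_arm([
  [0.56,-0.84,0.3,0,0,0.25,1],
  [0.56,-0.84,0.3,0,0,0.25,1],
  [0.56,-0.84,0.3,0,0,0.25,1],
  [0.56,-0.84,0.3,0,0,0.25,1],
  [0.56,-0.84,0.3,0,0,0.25,1],
])

```text
t: 1.27
ee_pos: [0.4232, -0.1702, 0.1703]
ee_rot: [[0.899, -0.437, -0.002], [-0.437, -0.899, 0.001], [-0.002, -0.001, -1.0]]
force: [-0.7, -0.5, -0.3]
gripper_width: 0.0856
gripper_force: 0.0
```

```bash
cat > w.py <<'E'
from m import *
def wedge(name,tag,h0=0.0):
    c=grab(name); cv2.imwrite(f'pics/{tag}.png',c['img']); M=masks(c['img'])
    for k in ['red','yel']:
        L=comps(M[k],100)
        for m in L:
            v,u=np.nonzero(m); P=world(c,u,v); z=P[:,2]
            if k=='red':
                T=P[z>np.percentile(z,95)-.003]; print('red',len(u),'top',T.mean(0).round(4),len(T),rect(T),(u.mean(),v.mean()))
            else:
                T=P[(z-h0<.025)&(z-h0>0.001)]
                print('yel',len(u),rect(T),'z',np.percentile(T[:,2],[1,50,99]).round(4))
    return c
E
python3 -c "
from w import *
rel([.4235,-.170,.17],np.radians(-26)); wedge('wrist','w1')"
```

```text
row [ 0.0009 -0.0015  0.0013] [-0.0003  0.0015  0.001 ] t 1.275 p [ 0.4232 -0.1702  0.1703] yaw -25.91 F [-0.7 -0.5 -0.3] w 0.08564683593712555
red 472 top [ 0.4232 -0.1719  0.06  ] 468 [[407.0, -172.10000610351562], [496.20001220703125, -206.10000610351562], [500.3999938964844, -194.89999389648438], [411.29998779296875, -160.89999389648438]] (np.float64(277.95762711864404), np.float64(196.6334745762712))
red 175 top [ 0.4077 -0.0674  0.0439] 172 [[395.20001220703125, -62.900001525878906], [496.29998779296875, -205.60000610351562], [508.79998779296875, -196.8000030517578], [407.6000061035156, -54.099998474121094]] (np.float64(183.27428571428572), np.float64(252.96571428571428))
red 152 top [ 0.2926 -0.1691  0.0424] 148 [[281.6000061035156, -165.60000610351562], [282.6000061035156, -174.5], [302.6000061035156, -172.3000030517578], [301.70001220703125, -163.39999389648438]] (np.float64(332.85526315789474), np.float64(305.92105263157896))
yel 3217 [[393.3999938964844, -179.60000610351562], [495.6000061035156, -217.39999389648438], [507.70001220703125, -184.89999389648438], [405.5, -147.0]] z [0.0031 0.0124 0.0194]
yel 150 [[393.20001220703125, -178.1999969482422], [409.5, -185.8000030517578], [413.6000061035156, -177.0], [397.29998779296875, -169.39999389648438]] z [0.0163 0.0182 0.02  ]
yel 147 [[413.0, -55.79999923706055], [418.70001220703125, -77.5999984741211], [430.29998779296875, -74.5], [424.6000061035156, -52.70000076293945]] z [0.0106 0.013  0.0153]
yel 1170 [[282.5, -157.60000610351562], [285.20001220703125, -182.3000030517578], [354.20001220703125, -174.8000030517578], [351.5, -150.10000610351562]] z [0.0023 0.0087 0.0139]
yel 742 [[346.20001220703125, -53.79999923706055], [397.6000061035156, -75.80000305175781], [407.3999938964844, -52.79999923706055], [356.0, -30.899999618530273]] z [0.0026 0.0088 0.0141]
```

View pics/w1.png

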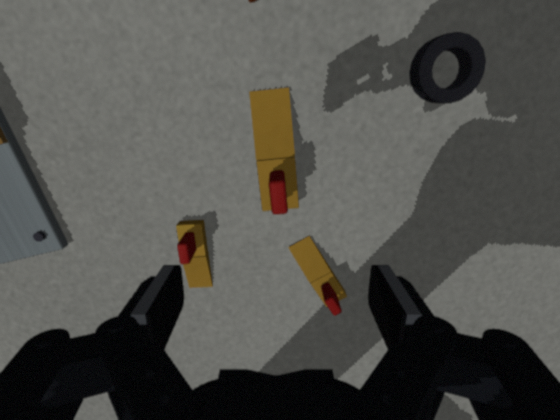

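The wrist picture shows the large wedge at (275,150) with its tab at (278,195), and both look-alikes clear of the fingers. Its outline measures 109 x 35 mm at yaw -20.3°, with the tab at (0.423, -0.171) and the tab top at 0.060.

```bash
python3 -c "
from h import *
rel([.4228,-.1713,.025],np.radians(-20.3))"
```

```text
row [-1.000e-04 -1.300e-03  7.291e-01] [ 0.0001  0.0008 -0.0631] t 1.325 p [ 0.4229 -0.1716  0.1708] yaw -25.98 F [-0.3 -0.7  1. ] w 0.08533042408403464
```

Emit:
jog_arm([
  [0,0,0.3,0,0,-0.063,1],
  [0,0,0.5,0,0,-0.063,1],
  [0,0,0.65,0,0,-0.063,1],
  [0,0,0.728,0,0,-0.063,1],
  [0,0,0.728,0,0,-0.063,1],
])

```text
t: 1.95
ee_pos: [0.4218, -0.1734, 0.0251]
ee_rot: [[0.936, -0.351, -0.002], [-0.351, -0.936, 0.001], [-0.002, -0.0, -1.0]]
force: [0.2, -0.3, -0.3]
gripper_width: 0.0854
gripper_force: 0.0
```

Emit:
jog_arm([
  [0,0,0,0,0,0,0],
  [0,0,0,0,0,0,0],
  [0,0,0,0,0,0,0],
  [0,0,0,0,0,0,0],
  [0,0,0,0,0,0,0],
], newtons=60)

```text
t: 2.58
ee_pos: [0.423, -0.1727, 0.0261]
ee_rot: [[0.937, -0.35, 0.001], [-0.35, -0.937, -0.0], [0.001, 0.0, -1.0]]
force: [-1.6, 0.8, 3.8]
gripper_width: 0.0136
gripper_force: 60.1
```

Emit:
jog_arm([
  [0,0,0,0,0,0,0],
  [0,0,0,0,0,0,0],
  [0,0,0,0,0,0,0],
], newtons=100)

```text
t: 2.95
ee_pos: [0.4229, -0.1727, 0.0261]
ee_rot: [[0.937, -0.35, 0.001], [-0.35, -0.937, -0.0], [0.001, 0.0, -1.0]]
force: [-0.9, 0.6, 5.7]
gripper_width: 0.0124
gripper_force: 97.4
```

Emit:
jog_arm([
  [0,0,-0.1,0,0,0,0],
  [0,0,-0.35,0,0,0,0],
  [0,0,-0.6,0,0,0,0],
  [0,0,-0.7,0,0,0,0],
  [0,0,-0.7,0,0,0,0],
])

```text
t: 3.58
ee_pos: [0.4232, -0.1728, 0.1666]
ee_rot: [[0.937, -0.35, 0.002], [-0.35, -0.937, -0.001], [0.003, 0.001, -1.0]]
force: [-0.7, -0.3, -2.9]
gripper_width: 0.0126
gripper_force: 98.0
```

```bash
python3 -c "
from h import *
rel([.4945,.1371,.166],np.radians(-11.9))"
```

```text
row [-0.2079 -1.5764  0.0016] [ 0.0005 -0.0017 -0.0952] t 3.575 p [ 0.4232 -0.1728  0.1666] yaw -20.47 F [-0.7 -0.3 -2.9] w 0.012618209044444108
```

Emit:
jog_arm([
  [-0.02,-0.12,0,0,0,-0.02,0],
  [-0.04,-0.32,0,0,0,-0.04,0],
  [-0.06,-0.54,0,0,0,-0.06,0],
  [-0.08,-0.76,0,0,0,-0.08,0],
  [-0.12,-0.96,0,0,0,-0.095,0],
])

```text
t: 4.2
ee_pos: [0.4667, 0.0173, 0.1637]
ee_rot: [[0.979, -0.206, -0.003], [-0.206, -0.979, 0.0], [-0.003, 0.0, -1.0]]
force: [1.0, 0.1, -1.6]
gripper_width: 0.0124
gripper_force: 97.9
```

```bash
python3 -c "
from h import *
rel([.4945,.1371,.166],np.radians(-11.9))"
```

```text
row [ 0.0126 -0.6149 -0.0117] [0.0002 0.0021 0.0004] t 4.2 p [0.4667 0.0173 0.1637] yaw -11.87 F [ 1.   0.1 -1.6] w 0.012398004853451848
```

Emit:
jog_arm([
  [0,-0.2,0,0,0,0,0],
  [0,-0.4,0,0,0,0,0],
  [0.01,-0.55,0,0,0,0,0],
  [0.01,-0.61,0,0,0,0,0],
  [0.01,-0.61,0,0,0,0,0],
])

```text
t: 4.82
ee_pos: [0.4939, 0.1347, 0.1643]
ee_rot: [[0.979, -0.205, -0.003], [-0.205, -0.979, -0.001], [-0.002, 0.001, -1.0]]
force: [0.0, -0.0, -2.2]
gripper_width: 0.0129
gripper_force: 97.9
```

```bash
python3 -c "
from w import *
rel([.4945,.1371,.166],np.radians(-11.9))
for n in ['scene','side','wrist']: print(n); c=wedge(n,n+'2',.14)
rel([.4945,.1371,.166],np.radians(-11.9))
"
```

```text
row [ 0.0006 -0.0123 -0.0084] [0.0007 0.0015 0.0005] t 4.825 p [0.4939 0.1347 0.1643] yaw -11.86 F [ 0.  -0.  -2.2] w 0.012889670172258486
sceneTraceback (most recent call last):
  File "<string>", line 4, in <module>
    for n in ['scene','side','wrist']: print(n); c=wedge(n,n+'2',.14)
                                                   ~~~~~^^^^^^^^^^^^^
  File "w.py", line 12, in wedge
    print('yel',len(u),rect(T),'z',np.percentile(T[:,2],[1,50,99]).round(4))
                                   ~~~~~~~~~~~~~^^^^^^^^^^^^^^^^^^
    return _quantile_unchecked(
        a, q, axis, out, overwrite_input, method, keepdims, weights)
    return _ureduce(a,
                    func=_quantile_ureduce_func,
    ...<5 lines>...
                    overwrite_input=overwrite_input,
                    method=method)
    r = func(a, **kwargs)
    result = _quantile(arr,
                       quantiles=q,
    ...<2 lines>...
                       out=out,
                       weights=wgt)
    slices_having_nans = np.isnan(arr[-1, ...])
                                  ~~~^^^^^^^^^
IndexError: index -1 is out of bounds for axis 0 with size 0
```

```bash
cat > w.py <<'E'
from m import *
A=np.radians(-11.9); O=np.array([.610,.1128]); B=np.array([[np.cos(A),-np.sin(A)],[np.sin(A),np.cos(A)]])
def tb(P): # world -> base-frame mm
    Q=np.array(P,float).copy(); Q[...,:2]=(Q[...,:2]-O)@B; return Q*1000
def look(name,tag,zlo,zhi):
    c=grab(name); cv2.imwrite(f'pics/{tag}.png',c['img']); M=masks(c['img']); print('--',name)
    vv,uu=np.mgrid[0:420,0:560]; W=tb(world(c,uu,vv)); ok=c['range_z']>0
    near=ok&(W[...,0]>-260)&(W[...,0]<60)&(abs(W[...,1])<110)
    y=M['yel']&near&(W[...,2]>zlo)&(W[...,2]<zhi)
    for m in comps(y,60):
        P=W[m]; r=cv2.minAreaRect(np.float32(P[:,:2])); b=cv2.boxPoints(r)
        print('yel',m.sum(),'x',np.percentile(P[:,0],[0.5,99.5]).round(1),'y',np.percentile(P[:,1],[.5,99.5]).round(1),'z',np.percentile(P[:,2],[1,50,99]).round(1),'rect',b.round(1).tolist())
    bl=M['blue']&near&(abs(W[...,2]-50)<12); P=W[bl]
    if len(P)>50:
        print('blue n',len(P),'z',np.median(P[:,2]).round(2))
        f=[(yy,P[abs(P[:,1]-yy)<8][:,0].min().round(1), np.median(P[(abs(P[:,1]-yy)<8)&(P[:,0]<-8)][:,2]).round(1)) for yy in (-60,-40,-20,0,20,40,60) if ((abs(P[:,1]-yy)<8)&(P[:,0]<-8)).sum()>3]; print('front edge (y,xmin,z)',f,'y',P[:,1].min().round(1),P[:,1].max().round(1))
    s=near&(abs(W[...,2]-12)<4); s=cv2.morphologyEx(s.astype(np.uint8),cv2.MORPH_OPEN,np.ones((3,3)))>0
    P=W[s&(W[...,0]<-30)]
    if len(P)>300: print('ledge x',P[:,0].min().round(1),'y',P[:,1].min().round(1),P[:,1].max().round(1),'z',np.median(P[:,2]).round(2))
    return c,W,M
E
python3 -c "
from w import *
for n in ['scene','side','wrist']: look(n,n+'2',120,165)
rel([.4945,.1371,.166],np.radians(-11.9))
"
```

```text
-- scene
yel 790 x [-141.3  -34.5] y [-19.7  16. ] z [140.5 150.9 158.8] rect [[-142.3000030517578, -20.799999237060547], [-34.0, -21.399999618530273], [-33.79999923706055, 17.0], [-142.10000610351562, 17.600000381469727]]
blue n 1200 z 50.02
front edge (y,xmin,z) [(-60, np.float64(-24.2), np.float64(49.9)), (-40, np.float64(-24.5), np.float64(50.3)), (-20, np.float64(-24.0), np.float64(50.1)), (0, np.float64(-23.8), np.float64(50.0)), (20, np.float64(-24.1), np.float64(50.2)), (40, np.float64(-23.5), np.float64(50.3)), (60, np.float64(-23.6), np.float64(50.1))] y -75.3 75.5
ledge x -138.7 y -88.4 85.0 z 12.12
-- side
yel 697 x [-142.6  -33.8] y [-20.5  14.3] z [141.5 149.6 158.9] rect [[-143.0, -21.399999618530273], [-32.79999923706055, -21.899999618530273], [-32.599998474121094, 14.300000190734863], [-142.8000030517578, 14.699999809265137]]
blue n 1235 z 50.12
front edge (y,xmin,z) [(-20, np.float64(-25.2), np.float64(49.9)), (0, np.float64(-26.6), np.float64(50.4)), (20, np.float64(-26.1), np.float64(50.0)), (40, np.float64(-26.0), np.float64(50.1)), (60, np.float64(-26.1), np.float64(50.1))] y -72.5 73.8
ledge x -139.6 y -85.8 83.6 z 12.29
-- wrist
yel 10863 x [-114.9  -34. ] y [-20.2  14.5] z [141.9 151.  158.1] rect [[-118.80000305175781, 14.600000381469727], [-118.5999984741211, -20.799999237060547], [-33.79999923706055, -20.5], [-33.900001525878906, 14.800000190734863]]
blue n 11070 z 50.25
front edge (y,xmin,z) [(-60, np.float64(-26.4), np.float64(50.2)), (-40, np.float64(-26.4), np.float64(50.1)), (-20, np.float64(-26.4), np.float64(50.3)), (0, np.float64(-26.3), np.float64(50.3)), (20, np.float64(-26.3), np.float64(50.2)), (40, np.float64(-26.3), np.float64(50.2)), (60, np.float64(-26.2), np.float64(50.3))] y -74.3 73.8
ledge x -140.5 y -85.3 85.4 z 12.19
row [-0.0029 -0.0172 -0.0029] [ 0.0003  0.0003 -0.001 ] t 5.025 p [0.4944 0.1336 0.1654] yaw -11.99 F [ 0.4  0.3 -1.7] w 0.012353257107413664
```

View pics/wrist2.png

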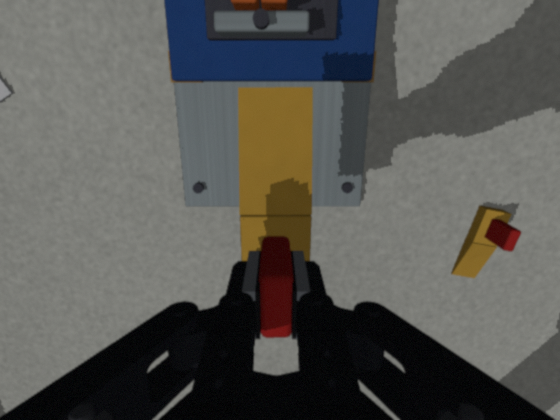

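The wrist picture shows the wedge straight over the ledge: tip edge at row 87, blue front edge at row 80, and centred about 3 mm to the right. I shift it +2.8 mm in base y and lower it.

Emit:
jog_arm([
  [0,-0.014,0.12,0,0,0,0],
  [0,-0.014,0.3,0,0,0,0],
  [0,-0.014,0.46,0,0,0,0],
  [0,-0.014,0.56,0,0,0,0],
  [0,-0.014,0.6,0,0,0,0],
])

```text
t: 5.65
ee_pos: [0.4946, 0.1365, 0.0447]
ee_rot: [[0.978, -0.208, -0.002], [-0.208, -0.978, -0.0], [-0.002, 0.001, -1.0]]
force: [-0.1, 0.2, -1.7]
gripper_width: 0.0125
gripper_force: 98.1
```

Emit:
jog_arm([
  [0,0,0.01,0,0,0,0],
  [0,0,0.02,0,0,0,0],
  [0,0,0.025,0,0,0,0],
  [0,0,0.025,0,0,0,0],
])

```text
t: 6.15
ee_pos: [0.4954, 0.1374, 0.041]
ee_rot: [[0.978, -0.207, 0.001], [-0.207, -0.978, -0.0], [0.001, -0.0, -1.0]]
force: [0.1, 0.6, -2.9]
gripper_width: 0.0126
gripper_force: 98.1
```

```bash
python3 -c "
from w import *
rel([.4945,.1371,.038],np.radians(-11.9))
for n in ['side','wrist']: look(n,n+'3',12.5,40)
rel([.4945,.1371,.038],np.radians(-11.9))
"
```

```text
row [-0.0039  0.0023  0.0152] [-0.0001 -0.0004 -0.0002] t 6.15 p [0.4954 0.1374 0.041 ] yaw -11.92 F [ 0.1  0.6 -2.9] w 0.012639446106277066
-- side
yel 306 x [-74.5 -33.7] y [-16.1  17.8] z [17.5 23.5 29.6] rect [[-75.4000015258789, -15.300000190734863], [-34.099998474121094, -16.700000762939453], [-33.0, 17.299999237060547], [-74.30000305175781, 18.700000762939453]]
yel 200 x [-142.3 -109.9] y [-16.8  17.9] z [21.5 32.9 35.5] rect [[-142.5, -17.100000381469727], [-108.0, -17.299999237060547], [-107.80000305175781, 17.700000762939453], [-142.3000030517578, 17.899999618530273]]
blue n 1653 z 50.17
front edge (y,xmin,z) [(-60, np.float64(-25.6), np.float64(49.9)), (-40, np.float64(-26.2), np.float64(50.1)), (-20, np.float64(-26.4), np.float64(50.3)), (0, np.float64(-25.9), np.float64(50.2)), (20, np.float64(-26.2), np.float64(49.9)), (40, np.float64(-26.2), np.float64(50.1)), (60, np.float64(-26.2), np.float64(50.1))] y -73.2 74.1
ledge x -139.4 y -86.6 83.5 z 12.28
-- wrist
yel 11171 x [-114.8  -33.6] y [-16.4  18.4] z [17.8 27.  33.9] rect [[-118.5999984741211, 18.5], [-118.5999984741211, -16.799999237060547], [-33.5, -16.600000381469727], [-33.599998474121094, 18.700000762939453]]
blue n 27629 z 50.17
front edge (y,xmin,z) [(-60, np.float64(-27.4), np.float64(50.1)), (-40, np.float64(-27.3), np.float64(50.2)), (-20, np.float64(-27.3), np.float64(50.2)), (0, np.float64(-27.3), np.float64(50.2)), (20, np.float64(-27.3), np.float64(50.2)), (40, np.float64(-27.3), np.float64(50.2)), (60, np.float64(-27.3), np.float64(50.2))] y -74.7 74.1
ledge x -140.3 y -85.2 84.9 z 12.17
row [-0.0037  0.0024  0.0148] [-0.0001 -0.0004 -0.0002] t 6.25 p [0.4953 0.1374 0.041 ] yaw -11.92 F [ 0.3 -0.4 -3. ] w 0.012449055673374919
```

Emit:
jog_arm([
  [0,0,0.006,0,0,0,0],
  [0,0,0.011,0,0,0,0],
  [0,0,0.014,0,0,0,0],
  [0,0,0.014,0,0,0,0],
])

```text
t: 6.75
ee_pos: [0.4951, 0.1374, 0.0382]
ee_rot: [[0.978, -0.207, 0.0], [-0.207, -0.978, -0.0], [0.0, 0.0, -1.0]]
force: [-2.1, 0.1, 4.6]
gripper_width: 0.0127
gripper_force: 99.1
```

Emit:
jog_arm([
  [0,0,0.002,0,0,0,0],
  [0,0,0.004,0,0,0,0],
  [0,0,0.004,0,0,0,0],
])

```text
t: 7.12
ee_pos: [0.4952, 0.1375, 0.0382]
ee_rot: [[0.978, -0.206, 0.001], [-0.206, -0.978, -0.0], [0.001, -0.0, -1.0]]
force: [-5.0, 0.3, 11.4]
gripper_width: 0.0126
gripper_force: 100.5
```

Emit:
jog_arm([
  [0.015,0,-0.002,0,0,0,0],
  [0.035,0,-0.002,0,0,0,0],
  [0.055,0,-0.002,0,0,0,0],
  [0.075,0,-0.002,0,0,0,0],
  [0.09,0,-0.002,0,0,0,0],
])

```text
t: 7.75
ee_pos: [0.5111, 0.1341, 0.0381]
ee_rot: [[0.978, -0.206, -0.003], [-0.206, -0.978, 0.0], [-0.003, 0.0, -1.0]]
force: [-9.8, 2.7, 14.0]
gripper_width: 0.0123
gripper_force: 100.3
```

Emit:
jog_arm([
  [0.015,0,0,0,0,0,0],
  [0.03,0,0,0,0,0,0],
  [0.045,0,0,0,0,0,0],
  [0.06,0,0,0,0,0,0],
  [0.06,0,0,0,0,0,0],
])

```text
t: 8.38
ee_pos: [0.5233, 0.1316, 0.0382]
ee_rot: [[0.978, -0.207, -0.002], [-0.207, -0.978, 0.0], [-0.002, 0.0, -1.0]]
force: [-7.6, 2.2, 10.9]
gripper_width: 0.0125
gripper_force: 100.0
```

```bash
python3 -c "
from w import *
rel([.4945,.1371,.038],np.radians(-11.9))
for n in ['side','wrist']: look(n,n+'4',12.5,40)
"
```

```text
row [-0.1464  0.0027  0.0011] [ 0.0001  0.0014 -0.0002] t 8.375 p [0.5233 0.1316 0.0382] yaw -11.92 F [-7.6  2.2 10.9] w 0.01254313487099477
-- side
yel 113 x [-39.5 -21.8] y [-16.4  17.8] z [17.2 21.8 25.3] rect [[-40.29999923706055, -16.100000381469727], [-22.0, -16.600000381469727], [-21.100000381469727, 17.700000762939453], [-39.400001525878906, 18.200000762939453]]
yel 205 x [-113.9  -75.9] y [-16.   17.9] z [17.9 29.6 32.4] rect [[-114.0, 17.799999237060547], [-113.9000015258789, -16.299999237060547], [-72.5, -16.100000381469727], [-72.69999694824219, 18.0]]
blue n 1353 z 50.15
front edge (y,xmin,z) [(-20, np.float64(-26.0), np.float64(50.7)), (0, np.float64(-26.4), np.float64(50.3)), (20, np.float64(-26.5), np.float64(50.1)), (40, np.float64(-26.2), np.float64(50.1)), (60, np.float64(-26.7), np.float64(50.4))] y -73.1 73.5
ledge x -139.2 y -86.6 84.2 z 12.34
-- wrist
yel 7061 x [-87.6 -31.9] y [-16.5  18.4] z [21.6 27.7 31.2] rect [[-90.19999694824219, -16.5], [-31.799999237060547, -16.700000762939453], [-31.700000762939453, 18.600000381469727], [-90.19999694824219, 18.700000762939453]]
blue n 37190 z 50.19
front edge (y,xmin,z) [(-60, np.float64(-26.6), np.float64(50.2)), (-40, np.float64(-26.7), np.float64(50.2)), (-20, np.float64(-26.6), np.float64(50.2)), (0, np.float64(-26.7), np.float64(50.2)), (20, np.float64(-26.7), np.float64(50.2)), (40, np.float64(-26.6), np.float64(50.2)), (60, np.float64(-26.6), np.float64(50.2))] y -74.8 74.4
ledge x -140.3 y -85.2 85.2 z 12.15
```

Emit:
jog_arm([
  [0.015,0,0,0,0,0,0],
  [0.03,0,0,0,0,0,0],
  [0.045,0,0,0,0,0,0],
  [0.06,0,0,0,0,0,0],
  [0.06,0,0,0,0,0,0],
])

```text
t: 9.1
ee_pos: [0.5292, 0.1301, 0.0383]
ee_rot: [[0.979, -0.206, -0.014], [-0.206, -0.979, 0.001], [-0.014, 0.002, -1.0]]
force: [-28.3, 6.5, 28.0]
gripper_width: 0.0131
gripper_force: 102.8
```

```bash
cat > lift.py <<'E'
from w import *
rel([.4945,.1371,.038],np.radians(-11.9))
for n in ['scene','side','wrist']:
    c,W,M=look(n,n+'L',12.5,40); b=M['blue']&(W[...,0]<20)&(W[...,0]>-30)&(abs(W[...,1])<74)&(abs(W[...,2]-54)<9)
    b=cv2.erode(b.astype(np.uint8),np.ones((3,3)))>0; P=W[b]
    if len(P)>30:
        k=np.linalg.lstsq(np.c_[P[:,0]+15,P[:,1],np.ones(len(P))],P[:,2],rcond=None)[0]; print('*** plate z at x=-15:',k[2].round(2),'slope x,y',k[:2].round(4),len(P))
E
python3 lift.py
```

```text
row [-0.1769  0.0017  0.0038] [0.0014 0.0087 0.0003] t 9.1 p [0.5292 0.1301 0.0383] yaw -11.87 F [-28.3   6.5  28. ] w 0.013111854818140823
-- scene
yel 415 x [-106.4  -36.6] y [-17.3  19. ] z [15.6 28.6 32.8] rect [[-106.5, -18.100000381469727], [-35.79999923706055, -18.299999237060547], [-35.70000076293945, 19.399999618530273], [-106.5, 19.5]]
blue n 1206 z 51.28
front edge (y,xmin,z) [(-60, np.float64(-23.6), np.float64(51.9)), (-40, np.float64(-23.4), np.float64(51.9)), (-20, np.float64(-23.6), np.float64(51.7)), (0, np.float64(-23.9), np.float64(52.0)), (20, np.float64(-24.2), np.float64(51.7)), (40, np.float64(-24.8), np.float64(51.4)), (60, np.float64(-24.4), np.float64(51.6))] y -75.4 75.3
ledge x -138.5 y -87.8 85.0 z 12.1
*** plate z at x=-15: 51.59 slope x,y [-0.0139 -0.0002] 494
-- side
yel 208 x [-107.7  -69.8] y [-16.1  17.8] z [19.9 30.1 33.2] rect [[-108.0999984741211, 17.5], [-107.4000015258789, -17.200000762939453], [-68.80000305175781, -16.399999618530273], [-69.5, 18.299999237060547]]
blue n 1252 z 51.38
front edge (y,xmin,z) [(-20, np.float64(-23.7), np.float64(5
[... 287 characters left out ...]
- wrist
yel 5920 x [-81.9 -33.5] y [-16.5  18.2] z [23.4 28.8 31.4] rect [[-84.4000015258789, 18.299999237060547], [-84.4000015258789, -16.799999237060547], [-33.099998474121094, -16.700000762939453], [-33.20000076293945, 18.399999618530273]]
blue n 38957 z 51.54
front edge (y,xmin,z) [(-60, np.float64(-26.6), np.float64(51.7)), (-40, np.float64(-26.6), np.float64(51.7)), (-20, np.float64(-26.5), np.float64(51.7)), (0, np.float64(-26.2), np.float64(51.7)), (20, np.float64(-26.5), np.float64(51.7)), (40, np.float64(-26.5), np.float64(51.7)), (60, np.float64(-26.0), np.float64(51.7))] y -74.9 74.4
ledge x -138.4 y -84.8 85.0 z 12.14
*** plate z at x=-15: 51.65 slope x,y [-0.0095  0.0001] 31986
```

Lift is now about 1.5 mm. The arm is pressing down too hard (28 N), which wastes push on friction, so I ease the vertical press.

Emit:
jog_arm([
  [0,0,-0.004,0,0,0,0],
  [0,0,-0.008,0,0,0,0],
  [0,0,-0.01,0,0,0,0],
  [0,0,-0.01,0,0,0,0],
])

```text
t: 9.75
ee_pos: [0.5311, 0.1296, 0.0387]
ee_rot: [[0.978, -0.206, -0.011], [-0.206, -0.979, 0.0], [-0.011, 0.002, -1.0]]
force: [-16.1, 4.7, 8.9]
gripper_width: 0.0128
gripper_force: 99.8
```

```bash
python3 lift.py | grep -E 'row|\*|yel'
```

```text
row [-0.187   0.0009  0.0056] [0.0012 0.0067 0.0001] t 9.75 p [0.5311 0.1296 0.0387] yaw -11.89 F [-16.1   4.7   8.9] w 0.01281432474256538
yel 399 x [-104.2  -36.9] y [-16.8  19.3] z [16.2 29.  32.6] rect [[-104.9000015258789, -17.100000381469727], [-36.599998474121094, -17.5], [-36.29999923706055, 19.299999237060547], [-104.69999694824219, 19.799999237060547]]
*** plate z at x=-15: 52.22 slope x,y [-0.0119 -0.0021] 469
yel 211 x [-106.2  -67.4] y [-16.4  17.5] z [18.4 30.4 33.4] rect [[-106.5, 17.5], [-105.9000015258789, -16.899999618530273], [-64.0, -16.200000762939453], [-64.5999984741211, 18.200000762939453]]
*** plate z at x=-15: 52.41 slope x,y [-0.0262  0.0011] 600
yel 5626 x [-80.  -33.3] y [-16.7  18.1] z [24.1 29.2 31.7] rect [[-82.19999694824219, -16.700000762939453], [-33.099998474121094, -17.100000381469727], [-32.900001525878906, 18.200000762939453], [-82.0, 18.5]]
*** plate z at x=-15: 52.22 slope x,y [-0.0137  0.    ] 31422
```

Lift is about 2.1 mm, and the tool is pitched nose-down about 0.6°. I correct that while pushing on.

Emit:
jog_arm([
  [0.008,0,0,0,0.004,0,0],
  [0.016,0,0,0,0.008,0,0],
  [0.024,0,0,0,0.008,0,0],
  [0.03,0,0,0,0.008,0,0],
  [0.03,0,0,0,0.008,0,0],
])

```text
t: 10.52
ee_pos: [0.5375, 0.128, 0.0382]
ee_rot: [[0.978, -0.206, 0.002], [-0.206, -0.978, -0.003], [0.002, 0.002, -1.0]]
force: [-11.3, 2.2, 3.8]
gripper_width: 0.0127
gripper_force: 99.2
```

```bash
python3 lift.py | grep -E 'row|\*|yel'
```

```text
row [-2.196e-01 -1.000e-04  3.000e-04] [ 0.0013 -0.0016 -0.0001] t 10.525 p [0.5375 0.128  0.0382] yaw -11.91 F [-11.3   2.2   3.8] w 0.012701307833955252
yel 347 x [-98.  -36.3] y [-17.3  18.9] z [15.2 29.  33.1] rect [[-98.5999984741211, -17.799999237060547], [-35.900001525878906, -18.0], [-35.79999923706055, 18.899999618530273], [-98.5, 19.100000381469727]]
*** plate z at x=-15: 53.71 slope x,y [-0.023  -0.0009] 496
yel 211 x [-99.5 -60.8] y [-16.7  17.4] z [18.  29.4 33.4] rect [[-99.5, -17.100000381469727], [-58.400001525878906, -17.100000381469727], [-58.400001525878906, 17.5], [-99.5, 17.5]]
*** plate z at x=-15: 53.86 slope x,y [-0.0308  0.0015] 588
yel 4483 x [-73.7 -34.2] y [-16.8  17.9] z [25.7 29.4 31.3] rect [[-75.69999694824219, -17.200000762939453], [-34.0, -17.200000762939453], [-34.0, 18.100000381469727], [-75.69999694824219, 18.200000762939453]]
*** plate z at x=-15: 53.77 slope x,y [-0.0247  0.0001] 30326
```

Emit:
jog_arm([
  [0.004,0,0,0,0,0,0],
  [0.009,0,0,0,0,0,0],
  [0.009,0,0,0,0,0,0],
  [0.009,0,0,0,0,0,0],
])

```text
t: 11.18
ee_pos: [0.5392, 0.1276, 0.0382]
ee_rot: [[0.978, -0.206, 0.002], [-0.206, -0.978, -0.003], [0.003, 0.002, -1.0]]
force: [-11.9, 3.8, 3.8]
gripper_width: 0.0124
gripper_force: 99.2
```

```bash
python3 lift.py | grep -E 'row|\*|yel'
```

```text
row [-2.287e-01 -2.000e-04  3.000e-04] [ 0.0013 -0.0016 -0.0001] t 11.175 p [0.5392 0.1276 0.0382] yaw -11.91 F [-11.9   3.8   3.8] w 0.012401648077545818
yel 335 x [-96.5 -36.2] y [-16.9  18.6] z [14.6 29.  34.2] rect [[-97.30000305175781, -16.799999237060547], [-36.400001525878906, -18.0], [-35.70000076293945, 18.799999237060547], [-96.5999984741211, 20.0]]
*** plate z at x=-15: 54.18 slope x,y [-0.0338 -0.0004] 482
yel 208 x [-97.6 -60.3] y [-17.3  17.1] z [18.3 30.  32.8] rect [[-98.4000015258789, -17.200000762939453], [-58.900001525878906, -17.899999618530273], [-58.29999923706055, 17.100000381469727], [-97.80000305175781, 17.799999237060547]]
*** plate z at x=-15: 54.33 slope x,y [-0.0263 -0.0001] 588
yel 4152 x [-72.3 -34.5] y [-16.8  17.8] z [26.2 29.6 31.3] rect [[-73.5999984741211, 18.0], [-73.5, -17.299999237060547], [-34.099998474121094, -17.200000762939453], [-34.20000076293945, 18.100000381469727]]
*** plate z at x=-15: 54.21 slope x,y [-0.0275 -0.    ] 29837
```

View pics/sceneL.png

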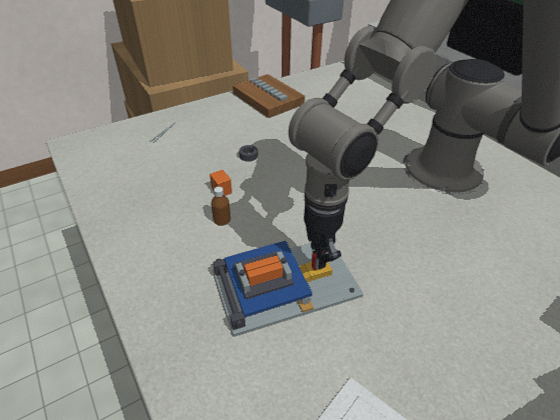

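The scene shows the wedge held under the plate's front at (318,270), with the gripper clear of the plate and the other objects untouched. Lift is about 4 mm and steady, so I hand it in.

```bash
python3 -c "
from h import *
print(hand_in())"
```

```text
the job is handed in; nothing more can be done
None
```

The wedge is held flat under the middle of the roller (within about 1 mm), the roller is about 4 mm clear of its pads by all three cameras, and the job is handed in at about 11 s.

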